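# Close the vents of the glaze jars

## Task

Close the vents of the three glaze jars for the night: with a fingertip, lightly press the black plug on each lid all the way down, the red-lidded jar first, then the yellow, then the teal. Only press: leave every jar standing where it is, lift nothing, and do not disturb the other things on the table.

Things in the scene. Friction and masses are not known exactly. Their poses are not given: they have to be found in the camera images.
- red_jar: loose white glaze jar with a red screw lid: 52 mm across, 68 mm tall to the top of the lid, about 0.3 kg, standing upright. Origin: centre of its underside; z is up along its axis. A round black vent plug stands in the middle of its lid
- red_plug_top (a point): centre of the top face of the black vent plug on the red lid, on the jar's axis; it moves with the plug. The plug's cap is 23 mm across and 5 mm thick; its top is 15.5 mm above the lid when the plug is fully up and 7.5 mm when it is fully down
- red_plug (a joint): how far the red jar's vent plug is pressed down, m: 0 fully up, 0.008 fully down (a hard stop). About 3.5 N moves it; it stays where it is left; it starts within 1 mm of fully up
- yellow_jar: loose white glaze jar with a yellow screw lid: 52 mm across, 68 mm tall to the top of the lid, about 0.3 kg, standing upright. Origin: centre of its underside; z is up along its axis. A round black vent plug stands in the middle of its lid
- yellow_plug_top (a point): centre of the top face of the black vent plug on the yellow lid, on the jar's axis; it moves with the plug. The plug's cap is 23 mm across and 5 mm thick; its top is 15.5 mm above the lid when the plug is fully up and 7.5 mm when it is fully down
- yellow_plug (a joint): how far the yellow jar's vent plug is pressed down, m: 0 fully up, 0.008 fully down (a hard stop). About 3.5 N moves it; it stays where it is left; it starts within 1 mm of fully up
- teal_jar: loose white glaze jar with a teal screw lid: 52 mm across, 68 mm tall to the top of the lid, about 0.3 kg, standing upright. Origin: centre of its underside; z is up along its axis. A round black vent plug stands in the middle of its lid
- teal_plug_top (a point): centre of the top face of the black vent plug on the teal lid, on the jar's axis; it moves with the plug. The plug's cap is 23 mm across and 5 mm thick; its top is 15.5 mm above the lid when the plug is fully up and 7.5 mm when it is fully down
- teal_plug (a joint): how far the teal jar's vent plug is pressed down, m: 0 fully up, 0.008 fully down (a hard stop). About 3.5 N moves it; it stays where it is left; it starts within 1 mm of fully up
- stamp: loose bystander: plain white plaster stamp, a stubby cylinder 27x48x26 mm lying on its side. Origin: centre of its underside
- tile: loose bystander: pale fired test tile with a grey-white glazed half, 40x62 mm, 10 mm thick, lying flat. Origin: centre of its underside
- dotted_cup: loose bystander: white cup with grey dots, 74 mm across, 116 mm tall, upright. Origin: centre of its underside

How it is judged:
On the way, in this order (a step that is already met when the one before it is completed fails the run):
1. the red jar's plug is pressed down (value of joint red_plug above 0.0055 m), for 0.1 s.
2. the yellow jar's plug is pressed down (value of joint yellow_plug above 0.0055 m), for 0.1 s.
3. the teal jar's plug is pressed down (value of joint teal_plug above 0.0055 m), for 0.1 s.
At the end, for the whole second after the job is handed in: All three plugs are down (at least 5.5 of their 8 mm), every jar stands upright and at rest within 25 mm of where it started, and the bystanders are within 20 mm of where they were (value of joint each of red_plug, yellow_plug, teal_plug above 0.0055 m and angle between each of red_jar, yellow_jar, teal_jar's own z axis and vertical below 0.1 rad and distance of each of red_jar, yellow_jar, teal_jar from where it was at the start of the episode below 0.025 m and linear speed of each of red_jar, yellow_jar, teal_jar below 0.02 m/s and distance of each of stamp, tile, dotted_cup from where it was at the start of the episode below 0.02 m); the robot touches nothing.
It fails at once if a plug is pressed (over 4 mm) before the one that comes ahead of it is down ((value of joint yellow_plug above 0.004 m and value of joint red_plug below 0.0055 m) or (value of joint teal_plug above 0.004 m and value of joint yellow_plug below 0.0055 m) or (value of joint teal_plug above 0.004 m and value of joint red_plug below 0.0055 m)).
It fails at once if a jar is lifted more than 10 mm off the table (height (world z) of any of red_jar, yellow_jar, teal_jar above 0.01 m).
It fails at once if a jar is pushed more than 25 mm from its place or tipped by more than 0.3 rad (distance of any of red_jar, yellow_jar, teal_jar from where it was at the start of the episode above 0.025 m or angle between any of red_jar, yellow_jar, teal_jar's own z axis and vertical above 0.3 rad).
It fails at once if a jar or its plug is pressed with more than 40 N, or is touched (over 2 N) with anything but the fingers ((contact force between the fingers and red_jar above 40 N or contact force between the fingers and yellow_jar above 40 N or contact force between the fingers and teal_jar above 40 N) or (contact force between the arm and red_jar above 2 N or contact force between the arm and yellow_jar above 2 N or contact force between the arm and teal_jar above 2 N)).
It fails at once if a bystander is moved by more than 20 mm (distance of any of stamp, tile, dotted_cup from where it was at the start of the episode above 0.02 m).
It also fails if it takes over 51 s, if anything falls off the work surface, if the arm or the gripper's body presses on something with over 40 N, if the wrist force passes 120 N, or if a joint passes its speed limit or range.

## Robot

A 7-joint arm with a two-finger parallel gripper is mounted at the origin on a cart in front of the work surface, level with it; the furniture and walls round the work are solid. World frame = base frame: x ahead of the robot, y to its left, z up, the work surface at z = 0. Lengths are in m, angles in rad, forces in N, time in s.
With the tool pointing down it reaches from about 0.35 to 0.9 m from the base axis. Payload 19.9 kg.
Tool frame: the origin (TCP) lies on the centre line of the jaws, within the pads' length; the fingertips stand 22 mm ahead of it and the grasp point (between the pads) lies 3 mm ahead of it (robot.tcp_to_tips is the distance from the TCP to the fingertips, in m); z points along the fingers, y is the line along which they close (so a half turn about z gives the same grasp; the last joint's range is limited). The gripper opens to 94 mm and grips with 3 to 60 N. Pads are 16 mm wide; open, the fingers measure 119 mm over their backs; the gripper's body (75 mm by 177 mm) begins 78 mm behind the grasp point.
Start: joints at [-0.042, 0.417, -0.01, 1.614, 0.005, 1.111, -0.053], TCP at [0.625, 0, 0.227] pointing down, gripper open.
Joint ranges: [-2.81, 2.81], [-0.39, 2.02], [-1.27, 1.25], [0.06, 2.57], [-1.19, 4.33], [0.19, 2], [-2.82, 2.82]. Speed limits (rad/s): [1.89, 1.89, 2.39, 2.39, 3.01, 3.01, 3.01].

## Interface

Orientations are given as a 3x3 rotation matrix whose columns are the frame's x, y, z axes.
In Python, from rig import robot, grab_frame, camera_info, recognise, cut_out, tip_of, readout gives the robot as it stands. Calls block until the motion is done:
- robot.move_ptp(position, orientation): joint-space move of the TCP to a pose.
- robot.move_linear(position, velocity=0.15, frame=None, threshold=None): straight line of the TCP; frame=None keeps the orientation; velocity is the mean speed in m/s. With threshold (N) it stops when the force on the tool has changed by that much, and returns True; else False.
- robot.goto_joints(angles): joint-space move.
- robot.gripper_to(opening): finger opening in m; the grip force is fixed at half the most; returns when the fingers have stopped.
- robot.pause(seconds).
- robot.ik(position, orientation): joint angles nearest the present ones, or None.
- grab_frame(name): name is "scene" or "side" or "wrist"; returns (picture, depth): 384x512x3 uint8, red, green, blue; 384x512 float32, m along the optical axis (not along the pixel's ray), 0 where there is no reading.
- camera_info(name): a dict with "fx", "fy", "cx", "cy" (pixels), "rvec" (rotation vector, rad) and "tvec" (3), from world to camera coordinates, as OpenCV has them. Camera axes: x right, y down, z forward; pixel columns grow to the right and rows downward; lengths in m; the calibration is good to about 2 mm. A picture is of the moment at which its call begins: read the wrist's pose just before it. camera_info takes no time and is no camera call; for the wrist camera it gives the pose at the moment of the call.
A pose or a line that the arm cannot do raises robot.PlanningError and nothing moves.
- robot.sign_off(): hands the job in; it is judged then, once.
Trained networks look in the newest picture that a camera, given by its name, has taken for a name from the list of things; names that differ only in an ending like _2 or _b are one class to them, and where a whole thing is asked for, a point or a joint stands for the part that bears it (a point fixed in the world has none). Each returns a list of dicts, best first, with "p" (0 to 1); they miss things now and then, are a little off and sometimes report something else, mostly with a low value. They report only what shows in the picture. A call takes as long as a camera call.
- recognise(camera, query): "pixel" ([row, column] in pixels, amid what is visible of it).
- cut_out(camera, query): "pixels" (384x512 bool, what is visible of it) and "pixel" ([row, column] in pixels, amid what is visible of it).
- tip_of(camera, query): "pixel" ([row, column] in pixels: a listed point, or the origin of a listed thing).
Readings, each from a call of its own:
- readout.get_time(): time.
- readout.get_qpos(): joint angles.
- readout.get_joint_vel(): joint speeds.
- readout.get_effort(): joint torques, N m.
- readout.get_ee_pos(): TCP position.
- readout.get_tool_rot(): TCP orientation.
- readout.get_force(): force on the tool from outside, world axes, zero at the start.
- readout.get_moment(): the same for the moment, N m.
- readout.get_opening(): finger opening in m.
- readout.get_grasp_force(): force on a finger pad.
Only numpy, scipy, OpenCV 4.12 (cv2) and the standard library are available. Lean on these libraries where they do the work, as an engineer would, in place of code of your own. Each camera call takes 0.05 s, during which the arm holds its last target. There are 200 camera calls.

## Working session

There is one attempt and no reset: what is moved stays moved. The work goes in short steps, each a Python script; the robot and the scene stay as the last script left them, time stands still between calls to the robot, and variables do not carry over. Pictures are saved under pics/ and viewed, at most 10 in all, crops included, and the job is handed in when it is done.

```bash
mkdir -p pics; cat > h.py <<'E'
import numpy as np, cv2
from rig import robot, grab_frame, camera_info, recognise, cut_out, tip_of, readout
def mats(ci):
    R=cv2.Rodrigues(np.array(ci["rvec"],float))[0]; t=np.array(ci["tvec"],float).ravel()
    K=np.array([[ci["fx"],0,ci["cx"]],[0,ci["fy"],ci["cy"]],[0,0,1]]); return K,R,t
def back(ci,rows,cols,d):
    K,R,t=mats(ci); p=np.linalg.inv(K)@np.vstack([cols,rows,np.ones(len(rows))])*d
    return (R.T@(p-t[:,None])).T
def tri(c1,p1,c2,p2):
    P=[]
    for c in (c1,c2):
        K,R,t=mats(c); P.append(K@np.c_[R,t])
    X=cv2.triangulatePoints(P[0],P[1],np.array(p1[::-1],float),np.array(p2[::-1],float)).ravel(); return X[:3]/X[3]
E
python3 - <<'E'
from h import *
ims={};
pts={}
for c in ("scene","side","wrist"):
    im,d=grab_frame(c); ims[c]=im; ci=camera_info(c)
    cv2.imwrite(f"pics/{c}0.png",im[:,:,::-1])
    for n in ("red","yellow","teal"):
        r=tip_of(c,n+"_plug_top"); 
        print(c,n,[(np.round(x["pixel"],1).tolist(),round(x["p"],2)) for x in r[:3]])
        if r:
            pts[c,n]=(ci,r[0]["pixel"])
            a,b=np.round(r[0]["pixel"]).astype(int)
            if 0<=a<384 and 0<=b<512: print("   depth pt",back(ci,[a],[b],d[a,b]).round(4))
for n in ("red","yellow","teal"):
    for a,b in (("scene","side"),("scene","wrist"),("side","wrist")):
        if (a,n) in pts and (b,n) in pts: print(n,a,b,tri(*pts[a,n],*pts[b,n]).round(4))
print(readout.get_tool_rot(),readout.get_time())
cv2.imwrite("pics/ss.png",np.vstack([ims["scene"],ims["side"]])[:,:,::-1][::1])
s=np.hstack([cv2.resize(ims[c],(400,300)) for c in ("scene","side")]);w=np.hstack([cv2.resize(ims["wrist"],(400,300)),np.zeros((300,400,3),np.uint8)])
cv2.imwrite("pics/all0.png",np.vstack([s,w])[:,:,::-1])
E
```

```text
scene red [([151.9, 179.0], 0.47), ([235.7, 274.3], 0.16)]
   depth pt [[0.5239 0.2365 0.0831]]
scene yellow [([251.1, 296.5], 0.5), ([276.9, 292.5], 0.29)]
   depth pt [[ 0.5331 -0.2305  0.0872]]
scene teal []
side red [([254.5, 286.3], 0.58)]
   depth pt [[0.5321 0.2354 0.0833]]
side yellow [([148.7, 275.9], 0.59)]
   depth pt [[ 0.5192 -0.4514  0.0006]]
side teal [([187.3, 258.1], 0.41)]
   depth pt [[ 0.5818 -0.0204  0.0831]]
wrist red []
wrist yellow [([375.1, 183.1], 0.73), ([214.0, 213.4], 0.23)]
   depth pt [[ 0.5359 -0.233   0.0828]]
wrist teal [([212.9, 213.1], 0.54)]
   depth pt [[ 0.5802 -0.0236  0.0812]]
red scene side [0.5279 0.238  0.0825]
yellow scene side [ 0.5301 -0.2345  0.0921]
yellow scene wrist [ 0.5357 -0.2302  0.0849]
yellow side wrist [ 0.5339 -0.2219  0.0953]
teal side wrist [ 0.5811 -0.0235  0.0807]
[[-1.50442834e-05  9.99999997e-01 -7.67487572e-05]
 [ 9.99999999e-01  1.50404497e-05 -4.99515954e-05]
 [-4.99504409e-05 -7.67495085e-05 -9.99999996e-01]] 0.6
```

View pics/all0.png

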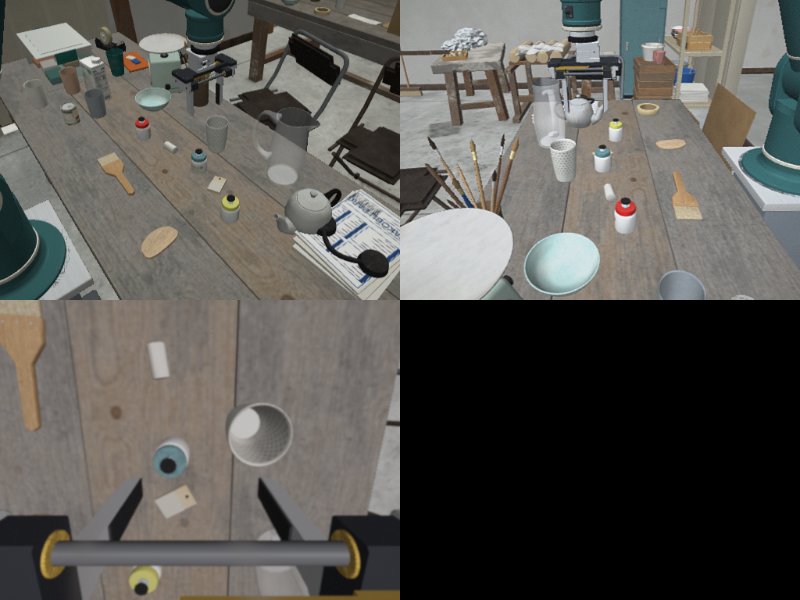

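The three jars show clearly: in the wrist picture teal is at about (213,213) in full pixels, and yellow is at the lower edge. The dotted cup stands right beside teal, and a tall jug and a teapot stand near yellow. I'll close the fingers, check how much room the tall things leave, and refine each jar with the wrist camera from above.

```bash
python3 - <<'E'
from h import *
im,d=grab_frame("scene"); im2,d2=grab_frame("side")
P=[]
for c,dd in (("scene",d),("side",d2)):
    r,cc=np.nonzero(dd>0); P.append(back(camera_info(c),r,cc,dd[r,cc]))
P=np.vstack(P)
for n,x,y in (("red",.526,.237),("teal",.581,-.0235),("yellow",.534,-.231)):
    m=(np.abs(P[:,0]-x)<.2)&(np.abs(P[:,1]-y)<.2)&(P[:,2]>.095)&(P[:,2]<.4)
    Q=P[m]; k=np.floor(Q[:,:2]/.04).astype(int)
    u,inv=np.unique(k,axis=0,return_inverse=True)
    print(n,[((a+.5)*.04).round(2).tolist()+[round(float(Q[inv.ravel()==i,2].max()),2)] for i,a in enumerate(u) if (inv.ravel()==i).sum()>5])
K,R,t=mats(camera_info("wrist")); print("cam",-R.T@t, R[2])
robot.gripper_to(0.0); print(readout.get_opening())
E
```

```text
red [[0.54, 0.02, 0.35], [0.58, 0.02, 0.39], [0.62, 0.02, 0.4], [0.66, 0.02, 0.32], [0.66, 0.06, 0.12], [0.7, 0.06, 0.12], [0.74, 0.06, 0.12]]
teal [[0.54, -0.02, 0.35], [0.54, 0.02, 0.35], [0.58, -0.02, 0.4], [0.58, 0.02, 0.4], [0.62, -0.02, 0.4], [0.62, 0.02, 0.4], [0.66, -0.02, 0.4], [0.66, 0.02, 0.4], [0.66, 0.06, 0.12], [0.7, -0.22, 0.17], [0.7, -0.18, 0.16], [0.7, -0.02, 0.35], [0.7, 0.02, 0.35], [0.7, 0.06, 0.12], [0.74, -0.22, 0.23], [0.74, -0.18, 0.23], [0.74, -0.14, 0.23], [0.74, -0.1, 0.21], [0.74, 0.02, 0.12], [0.74, 0.06, 0.12], [0.78, -0.18, 0.23], [0.78, -0.14, 0.23]]
yellow [[0.54, -0.02, 0.35], [0.58, -0.38, 0.1], [0.58, -0.34, 0.1], [0.58, -0.02, 0.4], [0.62, -0.38, 0.1], [0.62, -0.34, 0.1], [0.62, -0.02, 0.4], [0.66, -0.42, 0.11], [0.66, -0.38, 0.13], [0.66, -0.34, 0.13], [0.66, -0.02, 0.4], [0.7, -0.42, 0.11], [0.7, -0.38, 0.13], [0.7, -0.34, 0.11], [0.7, -0.22, 0.17], [0.7, -0.18, 0.16], [0.7, -0.02, 0.35], [0.74, -0.26, 0.23], [0.74, -0.22, 0.23], [0.74, -0.18, 0.23], [0.74, -0.14, 0.22], [0.74, -0.1, 0.21]]
cam [0.62539771 0.07786491 0.38352282] [-2.42668251e-04 -2.67299879e-01 -9.63613364e-01]
0.0007088397518589748
```

```bash
python3 - <<'E'
from h import *
R0=readout.get_tool_rot(); crops=[]
for n,x,y in (("teal",.581,-.0235),("yellow",.534,-.231),("red",.527,.237)):
    obs=[]
    for dx in (0.02,-.04):
        robot.move_ptp([x+dx,y,.24],R0); robot.pause(.2)
        ci=camera_info("wrist"); im,d=grab_frame("wrist"); r=tip_of("wrist",n+"_plug_top")
        K,R,t=mats(ci); q=K@(R@np.array([x,y,.083])+t); q=q[:2]/q[2]; cc,rr=np.round(q).astype(int)
        # dark cap blob near prediction
        g=im.max(2); m=np.zeros(g.shape,bool); s=28; m[rr-s:rr+s,cc-s:cc+s]=g[rr-s:rr+s,cc-s:cc+s]<60
        nn,lab,st,ce=cv2.connectedComponentsWithStats(m.astype(np.uint8))
        k=1+np.argmax(st[1:,4]); a,b=np.nonzero((lab==k)&(d>0)); W=back(ci,a,b,d[a,b])
        top=W[W[:,2]>np.percentile(W[:,2],90)-.002]
        mid=(top.min(0)+top.max(0))/2
        print(n,dx,"net",[(np.round(v["pixel"],1).tolist(),round(v["p"],2)) for v in r[:2]],"pred",rr,cc,"blob",ce[k][::-1].round(1),st[k,2:].tolist(),"top med",np.median(top,0).round(4),"mid",mid.round(4),"ext",np.ptp(top,axis=0).round(4))
        best=min(r,key=lambda v:np.hypot(*(np.array(v["pixel"])-[rr,cc]))) if r else None
        obs.append((ci,best["pixel"] if best else None,ce[k][::-1]))
        crops.append(cv2.resize(im[rr-40:rr+40,cc-40:cc+40],(260,260)))
    if all(o[1] is not None for o in obs): print("  tri net",tri(obs[0][0],obs[0][1],obs[1][0],obs[1][1]).round(4))
    print("  tri blob",tri(obs[0][0],obs[0][2],obs[1][0],obs[1][2]).round(4))
cv2.imwrite("pics/crops.png",np.vstack([np.hstack(crops[0::2]),np.hstack(crops[1::2])])[:,:,::-1])
print(readout.get_time())
E
```

```text
teal 0.02 net [([190.9, 237.6], 0.64)] pred 189 237 blob [188.1 237.5] [18, 19, 266] top med [ 0.5815 -0.0225  0.0813] mid [ 0.5818 -0.0226  0.0818] ext [0.0182 0.02   0.0031]
teal -0.04 net [([187.1, 289.9], 0.6)] pred 189 293 blob [187.5 292.7] [18, 18, 261] top med [ 0.5813 -0.0226  0.0813] mid [ 0.5812 -0.0225  0.0817] ext [0.0185 0.0189 0.0028]
  tri net [ 0.5806 -0.0283  0.063 ]
  tri blob [ 0.5816 -0.0231  0.0787]
yellow 0.02 net [([187.1, 235.9], 0.53)] pred 190 236 blob [186.2 234.6] [18, 18, 243] top med [ 0.5324 -0.2271  0.0823] mid [ 0.5319 -0.2274  0.0827] ext [0.0182 0.0185 0.0032]
yellow -0.04 net [([188.2, 292.9], 0.72)] pred 189 292 blob [185.4 290.2] [18, 18, 237] top med [ 0.5315 -0.2274  0.0822] mid [ 0.5319 -0.2273  0.0829] ext [0.0182 0.0187 0.0036]
  tri net [ 0.5338 -0.2277  0.0881]
  tri blob [ 0.5319 -0.2278  0.0796]
red 0.02 net [([185.9, 235.3], 0.77)] pred 188 236 blob [184.7 238.9] [18, 18, 245] top med [0.5297 0.2403 0.0821] mid [0.5296 0.2404 0.0824] ext [0.0171 0.0188 0.003 ]
red -0.04 net [([185.8, 293.5], 0.59)] pred 189 292 blob [185.  294.5] [18, 17, 240] top med [0.5294 0.2406 0.0819] mid [0.5292 0.2406 0.0823] ext [0.0182 0.0179 0.0027]
  tri net [0.5266 0.2423 0.0941]
  tri blob [0.5294 0.2401 0.08  ]
7.7917
```

View pics/crops.png

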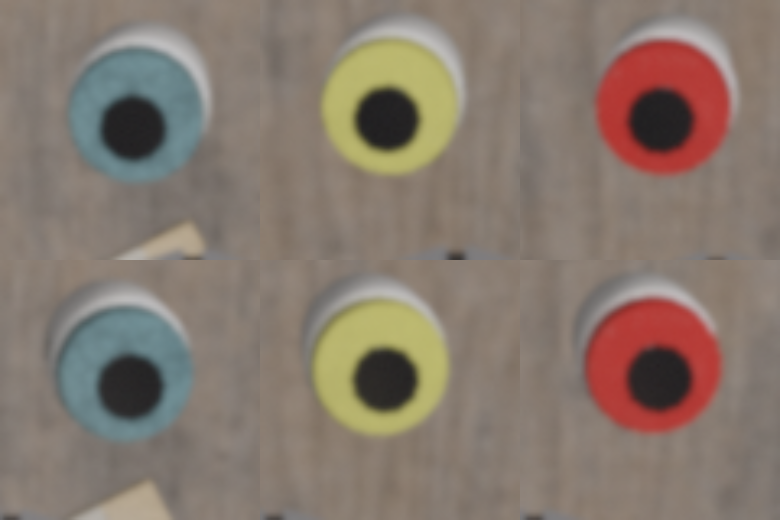

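Each crop shows a black cap centred on its lid. The blob positions from depth and from triangulation agree within 1–3 mm, at the height expected (~83 mm). I'll press red first and check it.

```bash
cat >> h.py <<'E'
POS=dict(red=(.5294,.2404),yellow=(.5319,-.2275),teal=(.5815,-.0227))
R0=np.array([[0,1,0],[1,0,0],[0,0,-1.]])
def press(n):
    x,y=POS[n]; tt=robot.tcp_to_tips
    robot.move_ptp([x,y,.24],R0)
    robot.move_linear([x,y,.093+tt],velocity=.12); robot.pause(.2)
    f0=readout.get_force()
    hit=robot.move_linear([x,y,.070+tt],velocity=.012,threshold=11)
    print(n,"hit",hit,"tip",(np.array(readout.get_ee_pos())-[0,0,tt]).round(4),"dF",(np.array(readout.get_force())-f0).round(1),"t",readout.get_time())
    robot.pause(.25)
    print("  after",(np.array(readout.get_ee_pos())-[0,0,tt]).round(4),(np.array(readout.get_force())-f0).round(1))
    robot.move_linear([x,y,.24],velocity=.12)
def check(n):
    x,y=POS[n]; ci=camera_info("wrist"); im,d=grab_frame("wrist"); K,R,t=mats(ci)
    q=K@(R@np.array([x,y,.078])+t); cc,rr=np.round(q[:2]/q[2]).astype(int); s=24
    m=np.zeros(d.shape,np.uint8); m[rr-s:rr+s,cc-s:cc+s]=im.max(2)[rr-s:rr+s,cc-s:cc+s]<60
    _,lab,st,ce=cv2.connectedComponentsWithStats(m); k=1+np.argmax(st[1:,4]); a,b=np.nonzero(lab==k)
    print("  plug top now",np.median(back(ci,a,b,d[a,b]),0).round(4),"t",readout.get_time())
E
python3 -c "
from h import *
press('red'); check('red')"
```

```text
red hit True tip [0.5297 0.2406 0.0758] dF [-0.2 -0.8  7.4] t 10.8167
  after [0.5296 0.2405 0.0758] [-0.1 -0.4 10.1]
  plug top now [0.5293 0.2403 0.0743] t 12.4583
```

Red is at its stop: the tip reached 75.8 mm against 75.5 mm nominal, the cap dropped about 8 mm, and the jar hasn't moved. Next are yellow and teal, with a check on each.

```bash
python3 - <<'E'
from h import *
press('yellow'); check('yellow')
E
```

```text
yellow hit True tip [ 0.5322 -0.2276  0.0757] dF [-1.8  0.3 10.2] t 16.9
  after [ 0.5322 -0.2276  0.0757] [-1.7  0.1 10.1]
  plug top now [ 0.5318 -0.2272  0.0743] t 18.5417
```

```bash
python3 - <<'E'
from h import *
press('teal'); check('teal')
s=[cv2.resize(grab_frame(c)[0],(400,300)) for c in ("scene","side")]
cv2.imwrite("pics/end.png",np.hstack(s)[:,:,::-1])
E
```

```text
teal hit True tip [ 0.5818 -0.0228  0.0758] dF [-2.7  0.7  8.4] t 22.125
  after [ 0.5817 -0.0227  0.0757] [-2.6  0.8  9.4]
  plug top now [ 0.5814 -0.0225  0.0742] t 23.7667
```

View pics/end.png

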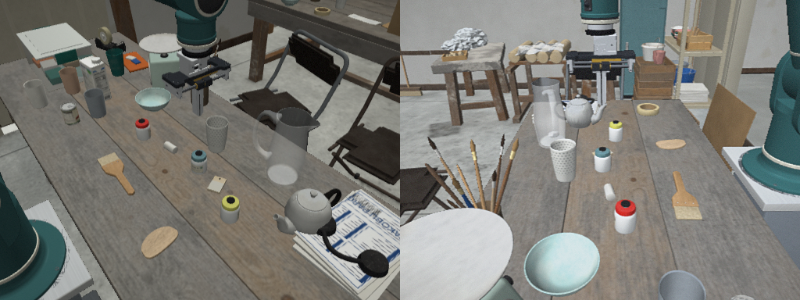

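The picture shows all three plugs down, at about (142,122), (230,199) and (199,153) in the left view. The jars, stamp, tile and cup are where they were, and the arm is clear of everything.

```bash
python3 -c "
from rig import robot
print(robot.sign_off())"
```

```text
the job is handed in; nothing more can be done
None
```

I pressed all three plugs fully down in order (red, yellow, teal) with about 10 N each; the jars and bystanders stayed in place, and the job is handed in, though the sign-off returned no verdict.

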